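# Check a sprung locating pin for free travel

### The arm

A 6-joint arm with a two-finger parallel gripper is mounted at the origin on a cart in front of the work surface, level with it; the furniture and walls round the work are solid. World frame = base frame: x ahead of the robot, y to its left, z up, the work surface at z = 0. Lengths are in m, angles in rad, forces in N, time in s.
With the tool pointing down it reaches from about 0.3 to 0.875 m from the base axis. Payload 6.4 kg.
Tool frame: the origin (TCP) lies between the finger pads, 19 mm behind the fingertips; this is the grasp point; z points along the fingers, y is the line along which they close (so a half turn about z gives the same grasp; the last joint's range is limited). The gripper opens to 85 mm and grips with 20 to 120 N. Pads are 22 mm wide; open, the fingers measure 114 mm over their backs; the gripper's body (76 mm by 85 mm) begins 54 mm behind the grasp point. The pads swing forward as they close: fully open they stand 13 mm farther back than shut.
Start: joints at [1.039, 0.181, 1.607, -0, 1.354, -0.206], TCP at [0.184, 0.545, 0.25] pointing down, gripper open.
Joint ranges: [-2.99, 2.99], [-0.89, 2.07], [0.3, 2.58], [-1.14, 4.28], [0, 2.63], [-3.12, 3.12]. Speed limits (rad/s): [2.57, 2.57, 3.01, 3.14, 3.14, 3.14].

### API

Orientations are given as a unit quaternion [w, x, y, z].
In Python, from bench import ctrl gives the robot as it stands.
- The arm moves only by the tool jog_arm, never from a script. Its argument "series" is a list that holds one entry, the list of rows, each a list of 7 numbers: the shift along the tool's x, y, z in mm, then the turn, a rotation vector about the tool's x, y, z in rad, then the finger opening in mm, from 0 to 85.4. In form: [[[tx, ty, tz, rx, ry, rz, gripper], ...]]. A call has exactly 10 rows; each row shifts and turns the commanded pose from where the row before left it, along the tool's axes as they then stand; what a row does not reach is not made up. A row lasts 1/10 s, in which the tool goes at most 50 mm and 8.59 degrees, less where a joint would pass 70% of its speed; a pose out of reach is approached as far as the arm can. A call with a gripper value outside its range is refused whole. The fingers move at their own pace and stop on an object; the grip force is fixed at half the most. Time passes only in rows, so rows that do not move let the fingers close, or fill a call up. It gives the time, the measured TCP pose, the force, the opening and the grip force at its end, in the units of the state.
- ctrl.get_obs(): the state, without advancing time (a new reading comes with each control period).
- ctrl.camera(name): name is "side" or "top"; returns a dict with "frame" (384x512x3 uint8, blue, green, red), "z_map" (384x512 float32, m along the optical axis (not along the pixel's ray), 0 where there is no reading), "fx", "fy", "cx", "cy" (pixels), "k1" (the pictures are not rectified: a ray, as slopes to the right and down, at radius r is drawn at 1 + k1 r^2 times it, then the intrinsics apply), "xyz" and "rotation" of the camera in the world. Camera axes: x right, y down, z forward; pixel columns grow to the right and rows downward; lengths in m; the calibration is good to about 2 mm. A picture is of the moment at which its call begins.
- ctrl.hand_in(): hands the job in; it is judged then, once.
The state is a dict: "time_s": time; "q": joint angles; "dq": joint speeds; "joint_efforts": joint torques, N m; "eef_pos": TCP position; "eef_rot": TCP orientation; "wrist_force": force on the tool from outside, world axes, zero at the start; "torque": the same for the moment, N m; "opening": opening from 0.0 (shut) to 1.0 (fully open); "grasp_force": force on a finger pad.
Only numpy, scipy, OpenCV 4.12 (cv2) and the standard library are available. Lean on these libraries where they do the work, as an engineer would, in place of code of your own. Each camera call takes 0.05 s, during which the arm holds its last target. There are 200 camera calls.

### The job

Before welding starts, check that one sprung pin moves freely, the one with the wide flat round disc on top: with the fingertips, gently press the disc most of the way down, keep it down for about two seconds, then let it spring fully back up and withdraw the hand well clear of it. Only press it: do not grasp, lift or shift its block, do not press the other two pins or the emergency stop, and leave everything else where it stands.

Things in the scene. Friction and masses are not known exactly. Their poses are not given: they have to be found in the camera images.
- disc_block: Loose jig block, about 0.5 kg, dark steel: 52 x 52 mm square foot 22 mm high with four small screw heads (to 26 mm) in its corners, a steel bush 23 mm across up to 36 mm, and in its middle a vertical sprung steel pin with a flat round disc head 30 mm across and 6 mm thick (this is the one to press), top 56 mm above the worktop. Origin: centre of the underside, z up.
- disc_top (a point): Centre of the flat top face of the disc, 56 mm above the worktop when the pin is up; it goes down with the pin. Mind the machine's fixed front panel above the near edge of the worktop (upright sheet at x = 0.37, from y = 0.03 to the right, from 0.60 m up): reach in from the left of it with the hand leaning, wrist to the left of the fingertips, or pass low underneath.
- disc_pin (a joint): Travel of the disc pin, m: 0 = fully up (at the start), 0.010 = on its lower stop; grows as it is pressed down. The spring pushes back with about 2 N at the top and 6 N at the bottom and returns the pin by itself. Most of the way down means more than 0.006.
- slim_block: Loose jig block, about 0.5 kg, dark steel: 52 x 52 mm square foot 22 mm high with four small screw heads (to 26 mm) in its corners, a steel bush 23 mm across up to 36 mm, and in its middle a vertical sprung steel pin of plain 10 mm diameter with no head, top 56 mm above the worktop. Origin: centre of the underside, z up.
- slim_pin (a joint): Travel of the plain slim pin, m: 0 = up, 0.010 = down; same spring. Not to be pressed.
- cone_block: Loose jig block, about 0.5 kg, dark steel: 52 x 52 mm square foot 22 mm high with four small screw heads (to 26 mm) in its corners, a steel bush 23 mm across up to 36 mm, and in its middle a vertical sprung steel pin with a pointed cone head 22 mm across and 18 mm high, top 64 mm above the worktop. Origin: centre of the underside, z up.
- cone_pin (a joint): Travel of the cone-nosed pin, m: 0 = up, 0.010 = down; same spring. Not to be pressed.
- e_stop_top (a point): Top centre of the red mushroom emergency stop, 40 mm across, 43 mm high, fixed on the worktop. Not to be pressed.
- e_stop_button (a joint): Travel of the emergency stop's mushroom, m: 0 = up, 0.006 = pressed.
- bolt1: Loose M8 bolt standing on its head, 28 mm high, head 15 mm. Origin: centre of the underside.
- bolt2: Loose M8 bolt standing on its head, 24 mm high, head 15 mm. Origin: centre of the underside.
- bracket1: Loose steel angle bracket with a nut, 24 x 60 mm foot, 35 mm high. Origin: centre of the underside.
- bracket2: Loose steel angle bracket with a nut, 24 x 60 mm foot, 28 mm high. Origin: centre of the underside.
- electrode3: Loose copper electrode tip standing upright, 18 mm across, 36 mm high. Origin: centre of the underside.
- tape_amber: Loose roll of amber tape lying flat, 60 mm across, 15 mm high. Origin: centre of the underside.

How it is judged:
By the outcome, as a careful person would: the job done as asked, in the order asked, and still so for the second after the job is handed in, with the robot touching nothing.
It also fails if it takes over 32 s, if anything falls off the work surface, if the arm or the gripper's body presses on something with over 40 N, if the wrist force passes 120 N, or if a joint passes its speed limit or range.

## Working session

There is one attempt and no reset: what is moved stays moved. The work goes in short steps, Python scripts to look and compute and a tool call to move; the robot and the scene stay as the last step left them, time stands still between calls to the robot, and variables do not carry over. Pictures are saved under pics/ and viewed, at most 10 in all, crops included, and the job is handed in when it is done.

Besides the shell and the picture viewer there is one more tool, called after "Call:" as name(argument=value, ...) on one line, values as JSON. jog_arm: Moves the arm, as the interface text tells. Its arguments: {"type":"object","properties":{"series":{"type":"array"}},"required":["series"]}

```bash
mkdir -p pics
cat > h.py <<'E'
import numpy as np, cv2, pickle
from bench import ctrl
from scipy.spatial.transform import Rotation as R
def world(c,u,v):
    "world points of pixels u,v by depth"
    u=np.asarray(u);v=np.asarray(v)
    K=np.array([[c['fx'],0,c['cx']],[0,c['fy'],c['cy']],[0,0,1.]])
    p=np.stack([u,v],-1).reshape(-1,1,2).astype(float)
    s=cv2.undistortPoints(p,K,np.array([c['k1'],0,0,0,0.])).reshape(-1,2)
    z=c['z_map'][v.ravel(),u.ravel()]
    P=np.c_[s*z[:,None],z]
    r=np.array(c['rotation']); r=r if r.shape==(3,3) else R.from_quat(np.roll(r,-1)).as_matrix()
    return P@r.T+np.array(c['xyz'])
E
python3 - <<'E'
from h import *
for n in ('top','side'):
    c=ctrl.camera(n); pickle.dump(c,open(n+'.pkl','wb')); cv2.imwrite(f'pics/{n}0.png',cv2.resize(c['frame'],(768,576)))
    print(n,c['xyz'],c['rotation'],c['fx'],c['k1'])
o=ctrl.get_obs();print(o['eef_pos'],o['eef_rot'],o['time_s'],o['wrist_force'])
E
```

```text
top [ 0.21269217 -0.08543942  0.86220902] [ 0.12934497 -0.67534017  0.71244762 -0.14001397] 372.2676104119054 0.034721678007433913
side [ 0.18793181 -0.57359816  0.69324353] [-0.34626454  0.88066237 -0.29766093  0.12622454] 391.27407194049795 -0.07584630682451239
[0.1837639  0.54434346 0.24916847] [-2.73050622e-04  1.62166921e-01  9.86763018e-01 -7.49668658e-04] 0.1 [-0.3164115  -0.21984066 -0.05682399]
```

View pics/top0.png

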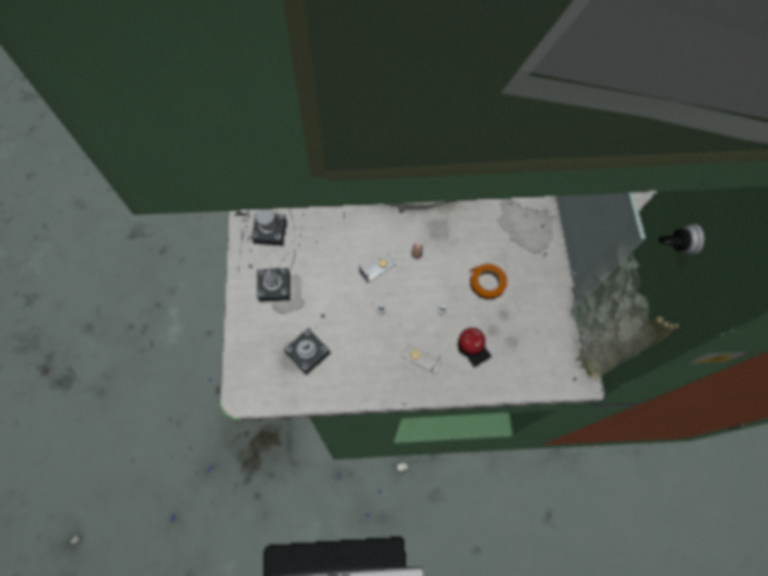

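View pics/side0.png

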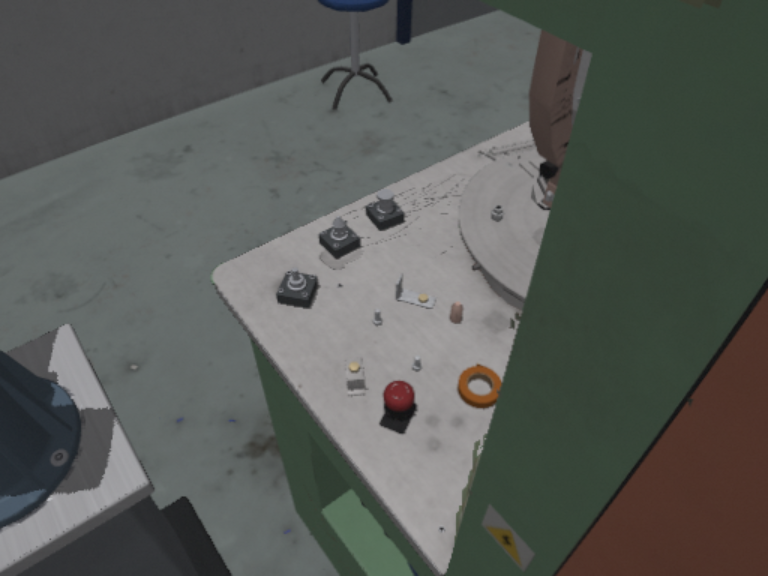

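Three blocks on the left end: top view (769-wide) at (269,225), (273,283), (307,350); side view at (385,207), (340,236), (297,286). The furthest one seems to have the disc, so I enlarge.

Run:
```python
from h import *
t=pickle.load(open('top.pkl','rb'));s=pickle.load(open('side.pkl','rb'))
a=cv2.resize(t['frame'][130:255,145:225],(384,600),interpolation=cv2.INTER_CUBIC)
b=cv2.resize(s['frame'][120:210,180:275],(400,379),interpolation=cv2.INTER_CUBIC)
im=np.zeros((600,790,3),np.uint8);im[:,:384]=a;im[:379,390:]=b
cv2.imwrite('pics/crop.png',im)
for c,u0,u1,v0,v1 in ((t,145,225,130,255),(s,180,275,120,210)):
    v,u=np.mgrid[v0:v1,u0:u1]; P=world(c,u,v); 
    m=((P[:,2]>.045)&(P[:,2]<.075)).reshape(u.shape).astype(np.uint8)
    n,l,st,ce=cv2.connectedComponentsWithStats(m)
    for i in range(1,n):
        k=(l==i).ravel()
        print(ce[i]+[u0,v0],k.sum(),P[k].min(0).round(4),P[k].max(0).round(4),np.median(P[k],0).round(4))
```

```text
[176.4952381  144.41904762] 105 [0.6654 0.0437 0.053 ] [0.6925 0.0709 0.0607] [0.6789 0.058  0.0572]
[180.  183.5] 60 [0.5663 0.0391 0.0461] [0.5837 0.0579 0.0661] [0.5737 0.0474 0.0558]
[202.9  229.05] 20 [ 0.4551 -0.009   0.0489] [4.633e-01 1.000e-04 5.950e-02] [ 0.4592 -0.0052  0.0568]
[256.75903614 129.71084337] 83 [0.6683 0.0395 0.0499] [0.6973 0.071  0.0588] [0.6805 0.0533 0.0558]
[225.65454545 148.4       ] 55 [0.5677 0.0341 0.0461] [0.588  0.0514 0.0649] [0.5763 0.0429 0.0535]
[196.47826087 180.86956522] 23 [ 0.457  -0.013   0.0461] [ 0.4664 -0.0015  0.0578] [ 0.4609 -0.0083  0.0529]
```

View pics/crop.png

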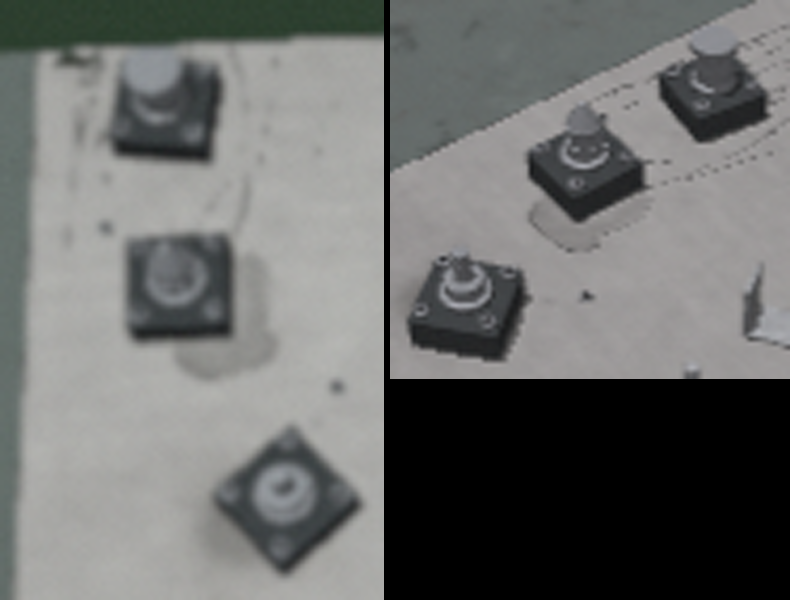

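Run:
```python
from h import *
s=pickle.load(open('side.pkl','rb'));t=pickle.load(open('top.pkl','rb'))
for u,v in [(395,20),(380,60),(365,105),(370,125),(330,140),(310,150),(345,200),(332,141),(340,90),(352,5),(400,200),(420,60),(310,100),(240,135),(160,180)]:
    print((u,v),world(s,[u],[v])[0].round(3))
print('top')
for u,v in [(100,100),(150,20),(195,60),(205,100),(250,60),(400,30),(300,110),(155,145),(152,220),(400,170)]:
    print((u,v),world(t,[u],[v])[0].round(3))
```

```text
(395, 20) [ 0.37  -0.459  0.607]
(380, 60) [ 0.685 -0.252  0.391]
(365, 105) [ 0.698 -0.236  0.29 ]
(370, 125) [ 0.739 -0.232  0.224]
(330, 140) [ 0.779 -0.111  0.083]
(310, 150) [ 0.73  -0.095  0.065]
(345, 200) [ 0.718 -0.234  0.017]
(332, 141) [ 0.778 -0.118  0.085]
(340, 90) [1.061 0.109 0.002]
(352, 5) [ 0.37  -0.429  0.605]
(400, 200) [ 0.369 -0.499  0.501]
(420, 60) [ 0.37  -0.48   0.594]
(310, 100) [0.943 0.124 0.002]
(240, 135) [0.672 0.117 0.001]
(160, 180) [ 0.414  0.095 -0.   ]
top
(100, 100) [0.368 0.002 0.655]
(150, 20) [ 0.368 -0.046  0.719]
(195, 60) [ 0.368 -0.065  0.689]
(205, 100) [ 0.367 -0.067  0.653]
(250, 60) [ 0.365 -0.097  0.692]
(400, 30) [ 0.359 -0.173  0.715]
(300, 110) [ 0.366 -0.133  0.637]
(155, 145) [0.713 0.124 0.001]
(152, 220) [0.505 0.123 0.001]
(400, 170) [ 0.553 -0.447  0.118]
```

Call:
jog_arm(series=[[[0, 0, 0, 0.1, 0, 0, 0], [0, 0, 0, 0.1, 0, 0, 0], [0, 0, 0, 0.1, 0, 0, 0], [0, 0, 0, 0.1, 0, 0, 0], [0, 0, 0, 0, 0, 0, 0], [0, 0, 0, 0, 0, 0, 0], [0, 0, 0, 0, 0, 0, 0], [0, 0, 0, 0, 0, 0, 0], [0, 0, 0, 0, 0, 0, 0], [0, 0, 0, 0, 0, 0, 0]]])

```text
time_s: 1.1
eef_pos: [0.184, 0.5447, 0.2507]
eef_rot: [-0.032, 0.159, 0.967, -0.195]
wrist_force: [-0.9, -1.0, -0.4]
opening: -0.005
grasp_force: 0.0
```

Run:
```python
from h import *
o=ctrl.get_obs();print(o)
print(R.from_quat(np.roll(o['eef_rot'],-1)).as_matrix().round(3))
```

```text
{'time_s': 1.1, 'q': array([ 1.07389272,  0.45304467,  1.30548486, -0.06770863,  1.7759078 ,
       -0.17163377]), 'dq': array([ 0.00025816,  0.00678859, -0.00234167,  0.00119225,  0.00405785,
       -0.00138713]), 'joint_efforts': array([ 5.83078014e-03, -5.64291787e+01, -3.36934304e+01, -3.08805266e-01,
        1.81594625e+00, -3.20931340e-04]), 'eef_pos': array([0.18398471, 0.54467389, 0.25070336]), 'eef_rot': array([-0.03201848,  0.15900462,  0.9672267 , -0.19535831]), 'wrist_force': array([-0.8784308 , -0.97043538, -0.43767306]), 'torque': array([ 0.16648738, -0.05233758, -0.03783154]), 'grasp_force': 0.0, 'opening': -0.0046004746705747635}
[[-0.947  0.295 -0.124]
 [ 0.32   0.873 -0.368]
 [-0.    -0.388 -0.922]]
```

```bash
cat > fk.py <<'E'
from h import *
from scipy.optimize import least_squares
S=[([1.039,.181,1.607,0,1.354,-.206],[.1838,.5447,.2495],None)]
def fk(q,p):
    d1,a1,l2,a2,l3,off,lt=p
    r=R.from_euler; T=np.array([0,0,d1]); W=r('z',q[0]); T=T+W.apply([a1,0,0]); pts=[T]
    W=W*r('y',q[1]); T=T+W.apply([0,0,l2]); pts.append(T)
    W=W*r('y',q[2]); T=T+W.apply([a2,0,l3]); pts.append(T)
    W=W*r('z',q[3]); T=T+W.apply([0,off,0]); pts.append(T)
    W=W*r('y',q[4])*r('z',q[5]); pts.append(T+W.apply([0,0,lt])); return W,np.array(pts)
E
python3 - <<'E'
from fk import *
o=ctrl.get_obs(); W,_=fk(o['q'],[.2,0,.4,0,.5,.118,.3]); print(W.as_matrix().round(3))
D=[(np.array(S[0][0]),np.array(S[0][1])),(o['q'],o['eef_pos'])]
p0=np.array([.24,0,.41,0,.45,.118,.3])
s=least_squares(lambda p:np.r_[np.concatenate([fk(q,p)[1][-1]-x for q,x in D]),1e-3*(p-p0)],p0)
print(s.x.round(4),s.cost, s.fun.round(4));print(fk(o['q'],s.x)[1].round(3))
E
```

```text
[[-0.295 -0.947 -0.124]
 [-0.873  0.32  -0.368]
 [ 0.388 -0.    -0.922]]
[ 0.3306 -0.2809  0.4354  0.044   0.7935  0.1178  0.2955] 1.0458435929104508e-07 [ 0.     -0.      0.     -0.      0.     -0.      0.0001 -0.0003  0.
  0.      0.0003 -0.     -0.    ]
[[-0.134 -0.247  0.331]
 [-0.043 -0.079  0.722]
 [ 0.325  0.599  0.531]
 [ 0.221  0.653  0.523]
 [ 0.184  0.545  0.251]]
```

Call:
jog_arm(series=[[[-42, -6, 2.5, 0, 0, 0, 0], [-42, -6, 2.5, 0, 0, 0, 0], [-42, -6, 2.5, 0, 0, 0, 0], [-42, -6, 2.5, 0, 0, 0, 0], [-42, -6, 2.5, 0, 0, 0, 0], [-42, -6, 2.5, 0, 0, 0, 0], [-42, -6, 2.5, 0, 0, 0, 0], [0, 0, 0, 0.1, 0, 0, 0], [0, 0, 0, 0.1, 0, 0, 0], [0, 0, 0, 0.1, 0, 0, 0]]])

```text
time_s: 2.1
eef_pos: [0.4487, 0.4071, 0.2512]
eef_rot: [-0.056, 0.153, 0.926, -0.339]
wrist_force: [-0.3, -0.2, 0.5]
opening: 0.001
grasp_force: 0.0
```

```bash
cat > st.py <<'E'
from fk import *
import os
o=ctrl.get_obs(); f='D.pkl'
D=pickle.load(open(f,'rb')) if os.path.exists(f) else [(np.array(S[0][0]),np.array(S[0][1])),(np.array([1.07389272,.45304467,1.30548486,-.06770863,1.7759078,-.17163377]),np.array([.18398471,.54467389,.25070336]))]
if np.abs(D[-1][0]-o['q']).max()>.05: D.append((o['q'],o['eef_pos'])); pickle.dump(D,open(f,'wb'))
p0=np.array([.24,0,.41,0,.45,.118,.3])
s=least_squares(lambda p:np.r_[np.concatenate([fk(q,p)[1][-1]-x for q,x in D]),1e-4*(p-p0)],p0)
print('fit',s.x.round(3),np.abs(s.fun).max().round(4)); print(fk(o['q'],s.x)[1].round(3))
M=R.from_quat(np.roll(o['eef_rot'],-1)); m=M.as_matrix()
print(m.round(3)); print('t',o['time_s'],'tcp',o['eef_pos'].round(4),'tip',(o['eef_pos']+.019*m[:,2]).round(4),'F',o['wrist_force'].round(2),'q',o['q'].round(2),'dq',np.abs(o['dq']).max().round(3))
def go(tip,lean):
    "tool-axis shift (mm) and turn from here to put the fingertip centre at tip with the lean"
    c,s_=np.cos(lean),np.sin(lean); G=np.array([[-1,0,0],[0,c,-s_],[0,-s_,-c]]).T
    G=np.column_stack([[-1,0,0],[0,c,-s_],[0,-s_,-c]])
    tcp=np.array(tip)-.019*G[:,2]
    print('shift',(1000*m.T@(tcp-o['eef_pos'])).round(1),'turn',(M.inv()*R.from_matrix(G)).as_rotvec().round(3))
E
python3 -c "
from st import *
go([.68,.056,.2],.75)"
```

```text
fit [3.429 0.529 0.127 2.952 0.66  0.118 0.281] 0.0063
[[0.403 0.344 3.429]
 [0.464 0.396 3.527]
 [0.582 0.496 0.506]
 [0.505 0.575 0.464]
 [0.447 0.403 0.249]]
[[-0.947  0.246 -0.207]
 [ 0.322  0.723 -0.612]
 [-0.001 -0.646 -0.763]]
t 2.1 tcp [0.4487 0.4071 0.2512] tip [0.4448 0.3955 0.2367] F [-0.28 -0.24  0.52] q [ 0.71  0.69  1.05 -0.37  2.   -0.59] dq 0.874
shift [-327.7 -163.4  187.5] turn [ 0.047 -0.217 -0.245]
```

Call:
jog_arm(series=[[[-33, -16, 19, 0, 0, 0, 0], [-33, -16, 19, 0, 0, 0, 0], [-33, -16, 19, 0, 0, 0, 0], [-33, -16, 19, 0, 0, 0, 0], [-33, -16, 19, 0, 0, 0, 0], [0, 0, 0, 0.016, -0.072, -0.082, 0], [0, 0, 0, 0.016, -0.072, -0.082, 0], [0, 0, 0, 0.016, -0.072, -0.082, 0], [0, 0, 0, 0, 0, 0, 0], [0, 0, 0, 0, 0, 0, 0]]])

```text
time_s: 3.1
eef_pos: [0.5649, 0.2391, 0.2295]
eef_rot: [-0.0, 0.0, 0.931, -0.365]
wrist_force: [0.4, -0.4, 0.2]
opening: -0.002
grasp_force: 0.0
```

```bash
rm -f D.pkl; python3 -c "
from st import *
go([.68,.056,.1],.75)"
```

```text
fit [ 0.077  0.684  0.375 -0.034 -0.196  0.115  0.257] 0.015
[[0.6   0.328 0.077]
 [0.781 0.427 0.391]
 [0.625 0.342 0.48 ]
 [0.564 0.413 0.414]
 [0.564 0.238 0.225]]
[[-1.     0.    -0.001]
 [ 0.001  0.733 -0.68 ]
 [ 0.    -0.68  -0.733]]
t 3.1 tcp [0.5649 0.2391 0.2295] tip [0.5649 0.2261 0.2156] F [ 0.38 -0.44  0.23] q [ 0.5   0.58  1.28 -0.64  1.67 -1.01] dq 0.019
shift [-115.2  -46.1  200.4] turn [ 0.003 -0.001 -0.   ]
```

Run:
```python
from fk import *
D=pickle.load(open('D.pkl','rb'))
for a in (0,.05):
  for off in (.11,):
    f=lambda x:np.concatenate([fk(q,[x[0],x[4],x[1],x[5],x[2],.118,x[3]])[1][-1]-t for q,t in D]+[[.01*(x[4]-a),.01*x[5]]])
    s=least_squares(f,[.25,.4,.45,.28,a,0],bounds=([0,.2,.2,.1,-.2,-.2],[.6,.7,.8,.5,.2,.2])); print(s.x.round(3),s.fun.round(4))
    x=s.x; P=[x[0],x[4],x[1],x[5],x[2],.118,x[3]]
    print(fk(D[-1][0],P)[1].round(3))
    # IK for press pose
    c,t=np.cos(.75),np.sin(.75);z=np.array([0,-t,-c]);tcp=np.array([.68,.056,.05])-.019*z
    k=least_squares(lambda q:np.r_[fk(q,P)[1][-1]-tcp,.3*(fk(q,P)[0].as_matrix()[:,2]-z)],D[-1][0]); print(k.cost,k.x.round(2),fk(k.x,P)[1].round(3))
```

```text
[ 0.081  0.375  0.277  0.272  0.2   -0.156] [ 0.0041  0.0074  0.0214 -0.005  -0.0053  0.0109 -0.0005 -0.0076 -0.0322
  0.002  -0.0016]
[[0.175 0.096 0.081]
 [0.356 0.194 0.394]
 [0.628 0.343 0.464]
 [0.565 0.416 0.397]
 [0.564 0.231 0.197]]
4.687303041955443e-18 [ 0.24  0.73  1.44 -0.76  1.28 36.98] [[0.194 0.048 0.081]
 [0.438 0.107 0.359]
 [0.745 0.182 0.33 ]
 [0.68  0.254 0.263]
 [0.68  0.069 0.064]]
[ 0.081  0.375  0.277  0.272  0.2   -0.156] [ 0.0041  0.0074  0.0214 -0.005  -0.0053  0.0109 -0.0005 -0.0076 -0.0322
  0.0015 -0.0016]
[[0.175 0.096 0.081]
 [0.356 0.194 0.394]
 [0.628 0.343 0.464]
 [0.565 0.416 0.397]
 [0.564 0.231 0.197]]
4.6001981218085075e-18 [  0.24   0.73   1.44  -0.76   1.28 -14.94] [[0.194 0.048 0.081]
 [0.438 0.107 0.359]
 [0.745 0.182 0.33 ]
 [0.68  0.254 0.263]
 [0.68  0.069 0.064]]
```

Call:
jog_arm(series=[[[-19, -8.5, 34, 0, 0, 0, 0], [-19, -8.5, 34, 0, 0, 0, 0], [-19, -8.5, 34, 0, 0, 0, 0], [-19, -8.5, 34, 0, 0, 0, 0], [-19, -8.5, 34, 0, 0, 0, 0], [-19, -8.5, 34, 0, 0, 0, 0], [0, 0, 0, 0, 0, 0, 0], [0, 0, 0, 0, 0, 0, 0], [0, 0, 0, 0, 0, 0, 0], [0, 0, 0, 0, 0, 0, 0]]])

```text
time_s: 4.1
eef_pos: [0.6796, 0.0642, 0.1153]
eef_rot: [0.001, -0.001, 0.931, -0.365]
wrist_force: [-0.1, 0.2, 0.3]
opening: 0.001
grasp_force: 0.0
```

Run:
```python
from st import *
c=ctrl.camera('side');t=ctrl.camera('top')
im=np.zeros((600,800,3),np.uint8)
im[:384,:288]=t['frame'][:,:288]
im[:,290:]=cv2.resize(c['frame'][60:200,195:314],(510,600),interpolation=cv2.INTER_CUBIC)
cv2.imwrite('pics/pre.png',im); pickle.dump(c,open('side1.pkl','wb'))
go([.68,.049,.07],.75)
```

```text
fit [ 0.133  0.288  0.365 -0.073  0.205  0.112  0.252] 0.0302
[[0.281 0.061 0.133]
 [0.521 0.113 0.403]
 [0.732 0.159 0.378]
 [0.683 0.233 0.31 ]
 [0.683 0.061 0.125]]
[[-1.    -0.001  0.002]
 [-0.002  0.733 -0.68 ]
 [-0.001 -0.68  -0.733]]
t 4.1 tcp [0.6796 0.0642 0.1153] tip [0.6796 0.0513 0.1013] F [-0.09  0.21  0.27] q [ 0.21  0.74  1.28 -0.74  1.38 -1.11] dq 0.005
shift [-0.4 19.7 24.5] turn [0.002 0.002 0.001]
```

View pics/pre.png

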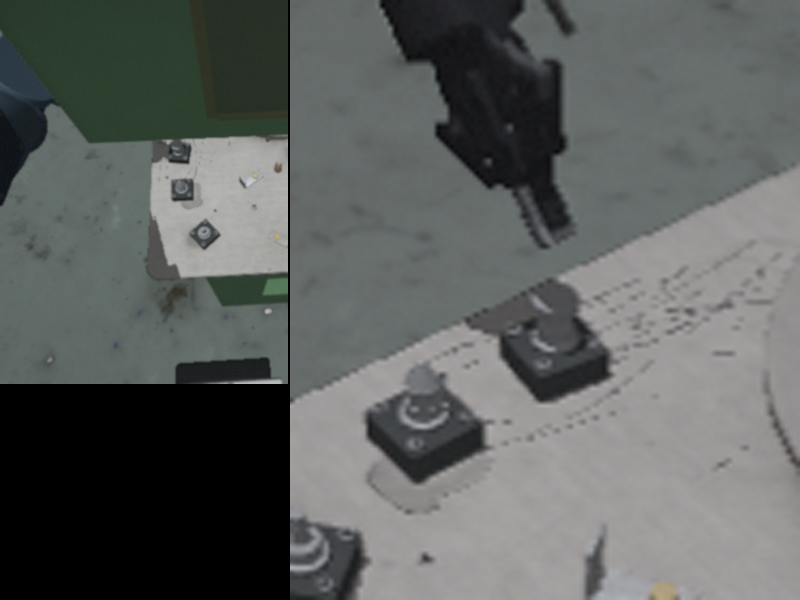

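Run:
```python
from st import *
c=pickle.load(open('side1.pkl','rb'))
v,u=np.mgrid[60:140,270:340]-np.array([0,30]).reshape(2,1,1)
P=world(c,u,v);Q=(P-o['eef_pos'])@m*1000
k=(np.abs(Q[:,0])<40)&(np.abs(Q[:,1])<40)&(Q[:,2]>-25)&(Q[:,2]<35)&(P[:,2]>.07)
i=np.argsort(-Q[k][:,2])[:25]
print(np.c_[Q[k][i].round(0),(1000*P[k][i]).round(0)]); print(1000*P[k].min(0))
```

```text
fit [ 0.133  0.288  0.365 -0.073  0.205  0.112  0.252] 0.0302
[[0.281 0.061 0.133]
 [0.521 0.113 0.403]
 [0.732 0.159 0.378]
 [0.683 0.233 0.31 ]
 [0.683 0.061 0.125]]
[[-1.    -0.002  0.002]
 [-0.003  0.733 -0.68 ]
 [-0.    -0.68  -0.733]]
t 4.2 tcp [0.6795 0.0641 0.1151] tip [0.6795 0.0512 0.1012] F [-0.64 -0.23  0.26] q [ 0.21  0.74  1.28 -0.74  1.38 -1.11] dq 0.004
[[  7.  -2.  19. 672.  50. 103.]
 [  5. -10.  19. 674.  44. 108.]
 [ -2.  -8.  19. 681.  45. 107.]
 [ -8.  -9.  18. 687.  45. 108.]
 [  8.   1.  18. 671.  53. 101.]
 [  6.  -7.  18. 673.  47. 107.]
 [ -0.  -7.  18. 680.  47. 107.]
 [ -6.  -8.  17. 685.  46. 108.]
 [ 10.   2.  17. 669.  54. 101.]
 [ 11. -10.  17. 669.  46. 110.]
 [  4. -10.  17. 675.  46. 110.]
 [ -3.  -9.  16. 682.  47. 109.]
 [-12.  -4.  16. 691.  50. 106.]
 [ 12.  -7.  16. 668.  48. 108.]
 [  6.  -8.  16. 674.  48. 109.]
 [  2. -12.  15. 678.  45. 112.]
 [ -6.  -9.  15. 686.  47. 110.]
 [ 10.  -0.  15. 669.  54. 104.]
 [ 10. -10.  15. 670.  47. 111.]
 [  1.  -6.  14. 678.  50. 109.]
 [ -5.  -7.  14. 684.  49. 110.]
 [-11.  -8.  14. 690.  49. 110.]
 [ 11.   4.  14. 669.  58. 102.]
 [ 11.  -8.  14. 669.  49. 111.]
 [  4.  -7.  13. 675.  50. 110.]]
[666.00724012  43.99810174 100.93560912]
```

Call:
jog_arm(series=[[[0, 3.6, 4.4, 0, 0, 0, 0], [0, 3.6, 4.4, 0, 0, 0, 0], [0, 3.6, 4.4, 0, 0, 0, 0], [0, 3.6, 4.4, 0, 0, 0, 0], [0, 3.6, 4.4, 0, 0, 0, 0], [0, 3.6, 4.4, 0, 0, 0, 0], [0, 0, 0, 0, 0, 0, 0], [0, 0, 0, 0, 0, 0, 0], [0, 0, 0, 0, 0, 0, 0], [0, 0, 0, 0, 0, 0, 0]]])

```text
time_s: 5.2
eef_pos: [0.6795, 0.0607, 0.0806]
eef_rot: [0.0, -0.001, 0.931, -0.365]
wrist_force: [0.5, -0.0, -0.1]
opening: 0.002
grasp_force: 0.0
```

```bash
python3 -c "
from st import *" | tail -1
```

```text
t 5.2 tcp [0.6795 0.0607 0.0806] tip [0.6795 0.0478 0.0666] F [ 0.45 -0.04 -0.14] q [ 0.21  0.79  1.29 -0.75  1.34 -1.08] dq 0.003
```

Call:
jog_arm(series=[[[0, 0.7, 0.7, 0, 0, 0, 0], [0, 0.7, 0.7, 0, 0, 0, 0], [0, 0.7, 0.7, 0, 0, 0, 0], [0, 0.7, 0.8, 0, 0, 0, 0], [0, 0.7, 0.8, 0, 0, 0, 0], [0, 0.7, 0.8, 0, 0, 0, 0], [0, 0, 0, 0, 0, 0, 0], [0, 0, 0, 0, 0, 0, 0], [0, 0, 0, 0, 0, 0, 0], [0, 0, 0, 0, 0, 0, 0]]])

```text
time_s: 6.2
eef_pos: [0.6793, 0.0607, 0.0741]
eef_rot: [-0.0, -0.001, 0.931, -0.365]
wrist_force: [-1.0, -0.5, 2.1]
opening: -0.004
grasp_force: 0.8
```

```bash
python3 -c "
from st import *
F=[]
c=ctrl.camera('side');F.append(ctrl.get_obs()['wrist_force']);print(np.round(F,2))
pickle.dump(c,open('side2.pkl','wb'));cv2.imwrite('pics/con.png',cv2.resize(c['frame'][100:160,230:290],(600,600),interpolation=cv2.INTER_CUBIC))" | tail -2
```

```text
t 6.2 tcp [0.6793 0.0607 0.0741] tip [0.6793 0.0478 0.0602] F [-0.96 -0.52  2.07] q [ 0.21  0.79  1.29 -0.75  1.33 -1.07] dq 0.001
[[0.01 0.26 1.67]]
```

View pics/con.png

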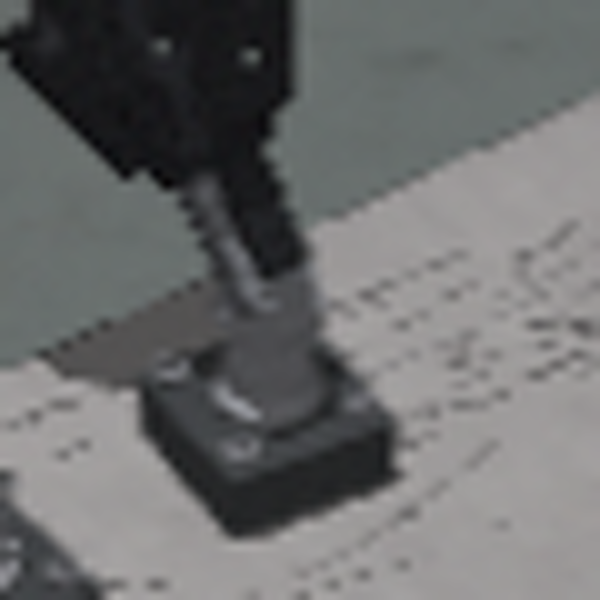

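Call:
jog_arm(series=[[[0, 0.85, 0.92, 0, 0, 0, 0], [0, 0.85, 0.92, 0, 0, 0, 0], [0, 0.85, 0.92, 0, 0, 0, 0], [0, 0.85, 0.92, 0, 0, 0, 0], [0, 0.85, 0.92, 0, 0, 0, 0], [0, 0.85, 0.92, 0, 0, 0, 0], [0, 0, 0, 0, 0, 0, 0], [0, 0, 0, 0, 0, 0, 0], [0, 0, 0, 0, 0, 0, 0], [0, 0, 0, 0, 0, 0, 0]]])

```text
time_s: 7.25
eef_pos: [0.6793, 0.0607, 0.0666]
eef_rot: [-0.0, -0.001, 0.931, -0.365]
wrist_force: [-1.1, 0.8, 4.7]
opening: -0.002
grasp_force: 2.3
```

```bash
python3 -c "
from st import *
c=ctrl.camera('side');F=[ctrl.get_obs()['wrist_force']];ctrl.camera('top');F.append(ctrl.get_obs()['wrist_force']);print(np.round(F,2))
pickle.dump(c,open('side3.pkl','wb'))
for n in ('side1','side2','side3'):
    d=pickle.load(open(n+'.pkl','rb'));v,u=np.mgrid[124:140,248:268];P=world(d,u,v)
    k=(P[:,2]>.04)&(P[:,2]<.059)&(np.hypot(P[:,0]-.68,P[:,1]-.056)<.016)&(P[:,0]<.72);print(n,k.sum(),np.median(P[k],0).round(4),np.percentile(P[k,2],[10,90]).round(4))
" | tail -6
```

```text
t 7.25 tcp [0.6793 0.0607 0.0666] tip [0.6793 0.0478 0.0527] F [-1.14  0.77  4.73] q [ 0.21  0.81  1.29 -0.76  1.33 -1.07] dq 0.002
[[-1.59  0.46  4.63]
 [-1.17  1.35  4.56]]
side1 79 [0.6801 0.0537 0.0559] [0.0522 0.0574]
side2 41 [0.6768 0.0465 0.0555] [0.0507 0.0575]
side3 47 [0.6754 0.0462 0.0488] [0.0446 0.0579]
```

Call:
jog_arm(series=[[[0, 0.6, 0.65, 0, 0, 0, 0], [0, 0, 0, 0, 0, 0, 0], [0, 0, 0, 0, 0, 0, 0], [0, 0, 0, 0, 0, 0, 0], [0, 0, 0, 0, 0, 0, 0], [0, 0, 0, 0, 0, 0, 0], [0, 0, 0, 0, 0, 0, 0], [0, 0, 0, 0, 0, 0, 0], [0, 0, 0, 0, 0, 0, 0], [0, 0, 0, 0, 0, 0, 0]]])

```text
time_s: 8.35
eef_pos: [0.6793, 0.0607, 0.0656]
eef_rot: [-0.0, -0.001, 0.931, -0.365]
wrist_force: [-1.9, 0.6, 5.2]
opening: -0.004
grasp_force: 2.5
```

Call:
jog_arm(series=[[[0, 0, 0, 0, 0, 0, 0], [0, 0, 0, 0, 0, 0, 0], [0, 0, 0, 0, 0, 0, 0], [0, 0, 0, 0, 0, 0, 0], [0, 0, 0, 0, 0, 0, 0], [0, 0, 0, 0, 0, 0, 0], [0, 0, 0, 0, 0, 0, 0], [0, 0, 0, 0, 0, 0, 0], [0, 0, 0, 0, 0, 0, 0], [0, -2, -2.2, 0, 0, 0, 0]]])

```text
time_s: 9.35
eef_pos: [0.6792, 0.0607, 0.0682]
eef_rot: [-0.0, -0.001, 0.931, -0.365]
wrist_force: [-0.9, 0.5, 4.0]
opening: 0.0
grasp_force: 1.9
```

Call:
jog_arm(series=[[[0, -2, -2.2, 0, 0, 0, 0], [0, -2, -2.2, 0, 0, 0, 0], [0, -2, -2.2, 0, 0, 0, 0], [0, -2, -2.2, 0, 0, 0, 0], [0, -7, -8, 0, 0, 0, 0], [0, -14, -15, 0, 0, 0, 0], [0, -14, -15, 0, 0, 0, 0], [0, -14, -15, 0, 0, 0, 0], [0, -10, -20, 0, 0, 0, 0], [0, 0, -25, 0, 0, 0, 0]]])

```text
time_s: 10.35
eef_pos: [0.6799, 0.0833, 0.1962]
eef_rot: [0.001, 0.0, 0.931, -0.365]
wrist_force: [0.4, 0.5, -0.9]
opening: -0.0
grasp_force: 0.0
```

Call:
jog_arm(series=[[[0, 0, -35, 0, 0, 0, 0], [0, 0, -35, 0, 0, 0, 0], [0, 0, -35, 0, 0, 0, 0], [0, 0, -25, 0, 0, 0, 0], [0, 0, 0, 0, 0, 0, 0], [0, 0, 0, 0, 0, 0, 0], [0, 0, 0, 0, 0, 0, 0], [0, 0, 0, 0, 0, 0, 0], [0, 0, 0, 0, 0, 0, 0], [0, 0, 0, 0, 0, 0, 0]]])

```text
time_s: 11.35
eef_pos: [0.6792, 0.172, 0.287]
eef_rot: [-0.001, -0.001, 0.931, -0.366]
wrist_force: [-0.5, -0.3, 0.5]
opening: -0.001
grasp_force: 0.0
```

```bash
python3 -c "
from st import *
c=ctrl.camera('side')
cv2.imwrite('pics/end.png',cv2.resize(c['frame'],(768,576)))
for d in (pickle.load(open('side1.pkl','rb')),pickle.load(open('side.pkl','rb')),c):
    v,u=np.mgrid[124:140,248:268];P=world(d,u,v)
    k=(P[:,2]>.04)&(P[:,2]<.062)&(np.hypot(P[:,0]-.68,P[:,1]-.056)<.02);print(k.sum(),np.median(P[k],0).round(4))
" | tail -4
```

```text
t 11.35 tcp [0.6792 0.172  0.287 ] tip [0.6792 0.1591 0.2731] F [-0.49 -0.3   0.51] q [ 0.35  0.66  1.04 -0.7   1.71 -1.22] dq 0.007
86 [0.6811 0.0528 0.0559]
85 [0.6805 0.0533 0.0558]
84 [0.6802 0.0528 0.0559]
```

View pics/end.png

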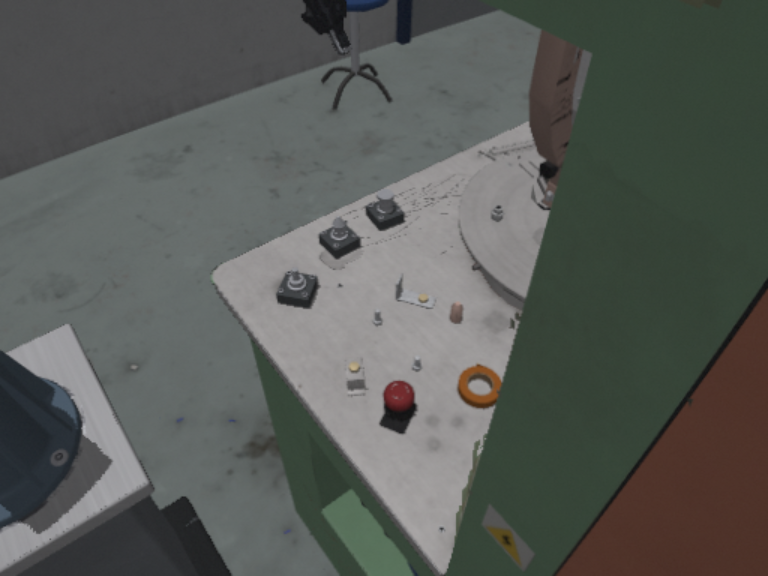

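The disc is back up at (385,207) with its top at 0.056 m. The blocks and loose items look unmoved, and the hand is well clear at (325,20).

```bash
python3 -c "
from bench import ctrl
print(ctrl.hand_in())"
```

```text
the job is handed in; nothing more can be done
None
```

I pressed the disc pin about 7–8 mm down, held it for roughly two seconds, let it spring fully back up (top again at 56 mm), withdrew the hand well clear with nothing else visibly moved, and handed the job in.

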